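Close a badge on the hand-lever badge press and hold it

ROBOT

A 6-joint arm with a two-finger parallel gripper is mounted at the origin on the work surface. World frame = base frame: x ahead of the robot, y to its left, z up, the work surface at z = 0. Lengths are in mm, angles in degrees, forces in N, time in s.
With the tool pointing down it reaches from about 350 to 850 mm from the base axis. Payload 8.1 kg.
Tool frame: the origin (TCP) lies at the centre of the arm's flange, where the gripper is bolted on; the fingertips stand 173 mm ahead of it and the grasp point (between the pads) lies 155 mm ahead of it; z points along the fingers, y is the line along which they close (so a half turn about z gives the same grasp; the last joint's range is limited). The gripper opens to 85 mm and grips with 20 to 120 N. Pads are 22 mm wide; open, the fingers measure 114 mm over their backs; the gripper's body (76 mm by 85 mm) begins 54 mm behind the grasp point. The pads swing forward as they close: fully open they stand 13 mm farther back than shut.
Start: joints at [-68.033, 7.471, 85.268, -0, 87.261, -4.893], TCP at [271.11, -535.263, 404.692] pointing down, gripper open.
Joint ranges: [-169.43, 169.43], [-51.17, 129.36], [1.28, 143.12], [-76.62, 256.62], [0, 156.53], [-152.29, 152.29]. Speed limits (degrees/s): [136.94, 136.94, 159.86, 180, 180, 180].

INTERFACE

Orientations are given as [roll, pitch, yaw] about the fixed x, y, z axes, in that order (R = Rz(yaw) Ry(pitch) Rx(roll)).
In Python, from bench import * gives the robot as it stands.
- The arm moves only by the shell command python3 -m jog 'ROWS' [FORCE]. ROWS is text: rows parted by semicolons, each of 7 numbers parted by spaces: the shift along the tool's x, y, z scaled (see below), then the turn, a rotation vector about the tool's x, y, z scaled (see below), then the closure, from -1 (fully open) to 1 (shut). In form: tx ty tz wx wy wz hand; .... A call has 1 to 5 rows; each row shifts and turns the commanded pose from where the row before left it, along the tool's axes as they then stand; what a row does not reach is not made up. The controller multiplies each number of a shift by 0.1 m and each number of a turn by 60 degrees. A row lasts 1/8 s, in which the tool goes at most 62.5 mm and 10.7 degrees, less where a joint would pass 70% of its speed; a pose out of reach is approached as far as the arm can. A call with a number of a shift or a turn outside -1 to 1 is refused whole. A call with a gripper value outside its range is refused whole. The fingers move at their own pace and stop on an object; FORCE is the grip in N (left out, the last holds). Time passes only in rows, so rows that do not move let the fingers close. It gives the time, the measured TCP pose, the force, the opening and the grip force at its end, in the units of the state.
- sense(): the state, without advancing time (a new reading comes with each control period).
- snapshot(name): name is "scene" or "top" or "wrist"; returns a dict with "img" (480x640x3 uint8, red, green, blue), "fx", "fy", "cx", "cy" (pixels), "extrinsics" (4x4, takes a point from camera to world coordinates). Camera axes: x right, y down, z forward; pixel columns grow to the right and rows downward; lengths in mm; the calibration is good to about 2 mm. A picture is of the moment at which its call begins. There is no depth.
- hand_in(): hands the job in; it is judged then, once.
The state is a dict: "time": time; "joint_pos": joint angles; "qd": joint speeds; "joint_efforts": joint torques, N m; "tool_pos": TCP position; "tcp_rot": TCP orientation; "ft_force": force on the tool from outside, world axes, zero at the start; "wrist_torque": the same for the moment, N m; "finger_gap": finger opening in mm; "grip_force": force on a finger pad.
Only numpy, scipy, OpenCV 4.12 (cv2) and the standard library are available. Lean on these libraries where they do the work, as an engineer would, in place of code of your own. Each camera call takes 0.05 s, during which the arm holds its last target. There are 200 camera calls.

TASK

Close this badge on the hand press (its front is already up in the press head): lay the loose white badge back flat in the recessed die of the sliding die table and let go of it, then slide the table in by its knob until that die is fully home under the press head. Then push the lever all the way down to its stop and keep it down: your program finishes while still holding the lever there. Leave the cup, the toy car, the slate and the tin where they are.

Things in the scene. Friction and masses are not known exactly. Their poses are not given: they have to be found in the camera images.
- badge_back: the badge back: a loose round white plastic pan, 42 mm across and 8 mm thick, about 20 g, lying flat on the table the right way up (a thin grey ring shows on top). Its upright outer edge runs from 3.5 to 8 mm above the underside; below that it tapers to 35 mm across, which helps it into the die. Origin: centre of the underside, z up.
- crimp_seat (a point): centre of the floor of the recessed die, where the underside of the badge back must rest; moves with the table. The die is a dark steel post 58 mm across; its recess is 46 mm across, 3 mm deep. The floor is 57 mm above the work surface. z up, +y the way the table draws out, -x the front of the press. The other die, 115 mm to -y, has a raised plug instead of a recess and is not used.
- die_table (a joint): how far the sliding die table is drawn out, m: 0 = home, with the recessed die under the press head; 0.115 = fully out to +y. Starts 0.100 to 0.115. Slides with about 2.5 N of friction, stays where left and has stops at both ends.
- table_knob (a point): centre of the black knob at the +y end of the sliding table, on the tongue 112 mm beyond the recessed die's centre: 20 mm across, upright. This point lies 57 mm above the work surface, the knob's top 10 mm above it and its underside 11 mm below it; the steel tongue that carries it lies 25 mm below it. Push it to -y or pinch it from above.
- handle (a joint): lever angle, rad: 0 = raised at rest, 0.8 = all the way down on its stop. A return spring lifts it back as soon as it is let go. Pushing at the grip takes about 4 N at the start and about 16 N at the stop.
- lever_grip (a point): middle of the lever's round black rubber grip (31 mm thick, 115 mm long, on the lever's centre line), 185 mm from the pivot. About 310 mm above the work surface at rest, sloping up 0.42 rad towards its end; 166 mm above it when the lever is down, sloping down 0.38 rad. Moves with the lever.
- lever_pivot (a point): the lever's pivot axis (along the press's y) in the press head, 235 mm above the work surface, 10 mm behind (+x) the die axis. Axes of the press: -x its front, to which the lever points (roughly towards the robot), +y the way the die table draws out (robot's left); turned up to 0.2 rad. The grey head is 64 mm wide (75 to 82 mm over the lever's cheeks), 160 to 255 mm above the surface.
- press_pad: the sprung steel pad, 38 mm across (43 mm with the badge front it carries), under the press head on the die axis, which the lever drives down 45 mm per rad (36 mm in all). Origin: centre of its lower face, 96 mm above the work surface at rest. It meets a seated back at about 0.69 rad of lever and presses on it with about 10 to 24 N from there to the stop.
- cup: small white plastic cup, 64 mm across, 60 mm high, standing on the table; leave alone. Origin: centre of its underside.
- toy_car: wooden toy car, 90 x 41 x 42 mm; leave alone. Origin: underside centre.
- slate: flat dark piece of slate, about 60 x 75 x 12 mm; leave alone. Origin: underside.
- tin: open flat metal tin, 85 x 120 x 25 mm; leave alone. Origin: underside centre.
Mind the look-alikes: they are no part of the job. Of the things shaped like the badge_back, the white one is meant.

How it is judged:
By the outcome, as a careful person would: the job done as asked, in the order asked, and still so for the second after the job is handed in, while the arm keeps its last pose, push and grip.
It also fails if it takes over 67 s, if anything falls off the work surface, if the arm or the gripper's body presses on something with over 40 N, if the wrist force passes 120 N, or if a joint passes its speed limit or range.

## Working session

There is one attempt and no reset: what is moved stays moved. The work goes in short steps, Python scripts to look and compute and a shell command to move; the robot and the scene stay as the last step left them, time stands still between calls to the robot, and variables do not carry over. Pictures are saved under pics/ and viewed, at most 10 in all, crops included, and the job is handed in when it is done.

```bash
mkdir -p pics; ls; python3 - <<'E'
from bench import *
import cv2,numpy as np
for n in ("scene","top"):
    s=snapshot(n); cv2.imwrite(f"pics/{n}0.png",s["img"][:,:,::-1]); print(n,s["fx"],s["fy"],s["cx"],s["cy"]); print(np.round(s["extrinsics"],3).tolist())
s=sense(); print(s)
E
```

```text
pics
scene 442.6655465188105 442.6655465188105 322.06424299975913 238.8752519728988
[[0.625, 0.624, -0.468, 1146.762], [0.78, -0.489, 0.39, -469.661], [0.015, -0.609, -0.793, 1163.719], [0.0, 0.0, 0.0, 1.0]]
top 451.72772324874506 451.72772324874506 322.4468405658574 240.59750449891513
[[-0.022, -0.991, 0.128, 438.789], [-0.999, 0.017, -0.037, 36.001], [0.035, -0.129, -0.991, 1193.887], [0.0, 0.0, 0.0, 1.0]]
{'time': 0.1, 'joint_pos': array([-6.80328995e+01,  7.50981748e+00,  8.53254499e+01, -4.76141555e-05,
        8.72591940e+01, -4.89370248e+00]), 'qd': array([ 0.03271266,  0.00476043, -0.07084742, -0.03253988,  0.10475255,
        0.016882  ]), 'joint_efforts': array([ 1.21419202e-03, -5.70955074e+01, -5.01940405e+01, -1.71424463e-04,
        8.25043389e-03,  6.02584282e-05]), 'tool_pos': array([ 271.02934729, -535.06091452,  403.73601739]), 'tcp_rot': array([-1.79905879e+02, -8.01087485e-03,  2.68607988e+01]), 'ft_force': array([0.30055211, 0.89940945, 0.06294199]), 'wrist_torque': array([-0.02147488,  0.00244746,  0.01326581]), 'grip_force': 0.0, 'finger_gap': 85.29967607765167}
```

View pics/scene0.png

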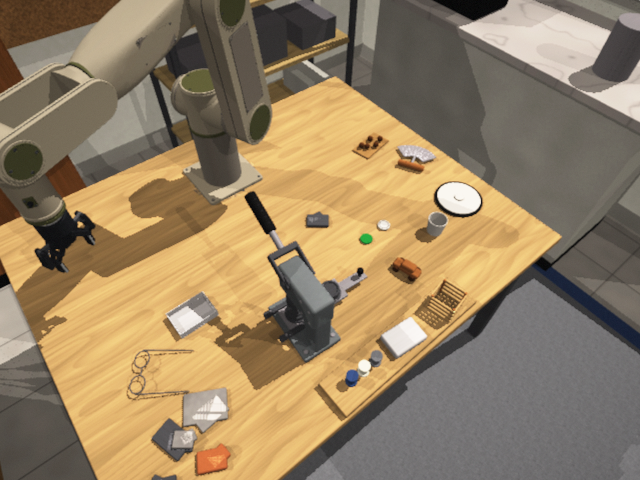

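View pics/top0.png

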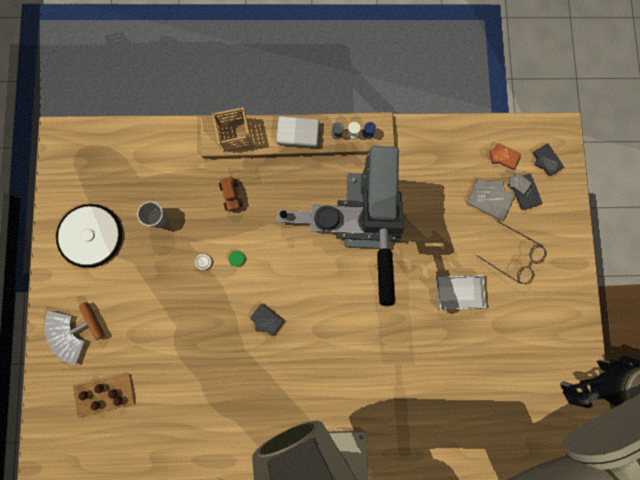

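The scene view shows the press with its lever toward the robot. In the top view, the white back is at about (203,262), with the green look-alike at (237,259). The knob is at (284,215), the recessed die at (327,218), and the grip runs from (386,250) to (387,303). The slate (267,320) and tin (461,293) are clear of all of these.

```bash
cat > h.py <<'E'
from bench import *
import cv2,numpy as np
from scipy.spatial.transform import Rotation as R
def ray(s,u,v,z):
    E=np.array(s["extrinsics"]); d=E[:3,:3]@[(u-s["cx"])/s["fx"],(v-s["cy"])/s["fy"],1]; o=E[:3,3]
    return o+d*(z-o[2])/d[2]
def proj(s,p):
    E=np.array(s["extrinsics"]); c=E[:3,:3].T@(np.array(p)-E[:3,3]); return s["fx"]*c[0]/c[2]+s["cx"],s["fy"]*c[1]/c[2]+s["cy"]
def blobs(mask,amin=20):
    n,l,st,c=cv2.connectedComponentsWithStats(mask.astype(np.uint8)); return [(st[i].tolist(),c[i].round(1).tolist()) for i in range(1,n) if st[i][4]>=amin]
def go(p,yaw,roll=180,pitch=0,src=None):
    """tool-frame shift/turn (in row units, total) from measured pose to target"""
    s=sense(); r=R.from_euler('xyz',s["tcp_rot"],degrees=True); t=R.from_euler('xyz',[roll,pitch,yaw],degrees=True)
    print("pos",s["tool_pos"].round(1),s["tcp_rot"].round(1),"t",round(s["time"],2))
    print("shift",(r.inv().apply(np.array(p)-s["tool_pos"])/100).round(3),"shift in final frame",(t.inv().apply(np.array(p)-s["tool_pos"])/100).round(3),"turn",((r.inv()*t).as_rotvec(degrees=True)/60).round(3))
E
python3 - <<'E'
from h import *
s=snapshot("top"); im=s["img"].astype(int); hsv=cv2.cvtColor(s["img"],cv2.COLOR_RGB2HSV)
w=(hsv[...,2]>150)&(hsv[...,1]<60); w[:235]=0;w[290:]=0;w[:,:185]=0;w[:,225:]=0
for b in blobs(w): print("white",b,ray(s,*b[1],6).round(1))
k=(im.max(2)<45); k[:200]=0;k[310:]=0;k[:,:270]=0;k[:,400:]=0
for b in blobs(k,15): print("dark",b)
for n,u,v,z in (("knob",284,215,67),("die",327,218,60),("gripend",387,303,330),("gripnear",385.5,250,286),("slate",267,320,12),("tin",461,293,25),("cup",150,214,60),("car",231,194,30)): print(n,ray(s,u,v,z).round(1))
c=s["img"][190:320,190:410]; cv2.imwrite("pics/c1.png",cv2.resize(c,None,fx=3.6,fy=3.6,interpolation=cv2.INTER_CUBIC)[:,:,::-1])
E
```

```text
white ([195, 254, 16, 16, 199], [202.6, 261.4]) [543.5 305.9   6. ]
dark ([367, 204, 33, 18, 115], [385.1, 215.8])
dark ([280, 211, 8, 7, 40], [283.4, 214.2])
dark ([361, 211, 4, 12, 23], [363.0, 216.9])
dark ([316, 213, 24, 17, 78], [331.4, 223.8])
dark ([363, 225, 19, 8, 86], [371.2, 228.9])
dark ([387, 228, 13, 10, 93], [393.7, 231.5])
dark ([389, 240, 11, 2, 15], [394.8, 240.3])
dark ([378, 248, 17, 58, 794], [385.6, 277.0])
knob [651.8  89.5  67. ]
die [643.7 -19.5  60. ]
gripend [ 428.8 -116.8  330. ]
gripnear [ 535.  -125.9  286. ]
slate [388.8 138.7  12. ]
tin [ 446.7 -365.2   25. ]
cup [661.  426.4  60. ]
car [716.8 228.9  30. ]
```

View pics/c1.png

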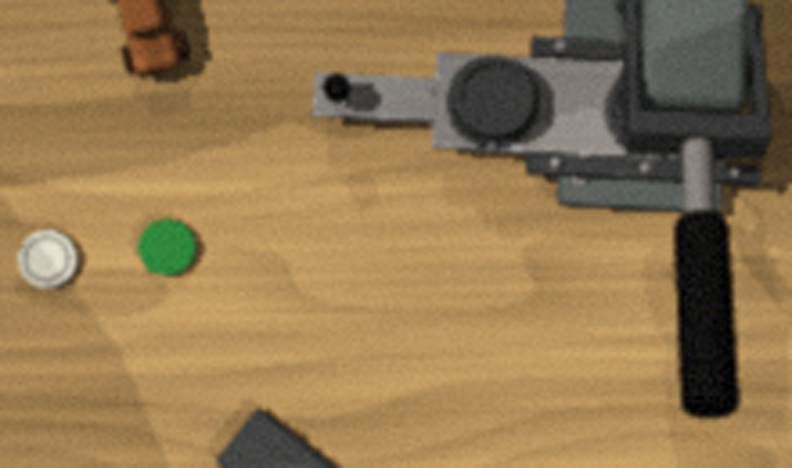

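```bash
python3 -m jog '0 0 -0.35 0 0 -0.165 -1;0 0 -0.35 0 0 -0.165 -1;0 0 -0.35 0 0 -0.165 -1;0 0 -0.35 0 0 -0.165 -1;0 0 -0.35 0 0 -0.165 -1'
python3 -c "
from h import *
go([543,306,560],86)"
```

```text
time: 0.78
tool_pos: [271.1, -535.2, 580.5]
tcp_rot: [-180.0, -0.0, 76.7]
ft_force: [-0.2, -0.9, -0.2]
finger_gap: 85.5
grip_force: 0.0
pos [ 271.1 -535.2  580.5] [-180.    -0.    76.7] t 0.78
shift [8.812 0.709 0.209] shift in final frame [8.581 2.126 0.205] turn [-0.    -0.    -0.155]
```

```bash
python3 -m jog '0 0 0 0 0 -0.155 -1;0.57 0.14 0 0 0 0 -1;0.57 0.14 0 0 0 0 -1;0.57 0.14 0 0 0 0 -1;0.57 0.14 0 0 0 0 -1' >/dev/null
python3 -m jog '0.57 0.14 0 0 0 0 -1;0.57 0.14 0 0 0 0 -1;0.57 0.14 0 0 0 0 -1;0.57 0.14 0 0 0 0 -1;0.57 0.14 0 0 0 0 -1'
python3 -m jog '0.57 0.14 0.3 0 0 0 -1;0.57 0.14 0.4 0 0 0 -1;0.57 0.14 0.5 0 0 0 -1;0.57 0.14 0.55 0 0 0 -1;0 0 0.5 0 0 0 -1'
python3 - <<'E'
from h import *
go([543,306,300],86)
s=snapshot("wrist"); cv2.imwrite("pics/w1.png",s["img"][:,:,::-1]); print(proj(s,[543.5,305.9,8]),np.round(s["extrinsics"],3).tolist(),s["fx"])
E
```

```text
time: 2.02
tool_pos: [435.6, -31.3, 579.6]
tcp_rot: [180.0, 0.0, 85.7]
ft_force: [0.9, -1.2, 0.6]
finger_gap: 85.9
grip_force: 0.0
time: 2.65
tool_pos: [498.2, 160.0, 381.5]
tcp_rot: [180.0, -0.1, 85.9]
ft_force: [0.5, -0.5, 0.5]
finger_gap: 85.2
grip_force: 0.0
pos [498.2 160.  381.5] [ 1.80e+02 -1.00e-01  8.59e+01] t 2.65
shift [1.488 0.341 0.816] shift in final frame [1.488 0.346 0.815] turn [ 0.001 -0.001 -0.002]
(np.float64(357.83759004104996), np.float64(53.06290338550107)) [[0.998, -0.068, -0.02, 503.273], [-0.071, -0.95, -0.303, 239.259], [0.001, 0.304, -0.953, 349.704], [0.0, 0.0, 0.0, 1.0]] 337.74915743781287
```

View pics/w1.png

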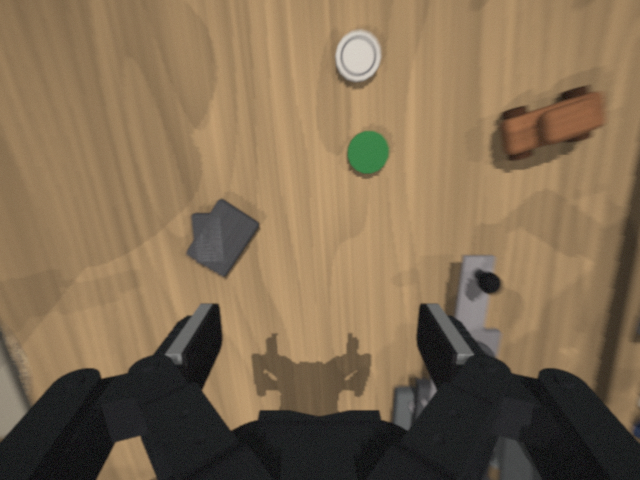

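The wrist view has the white back at (358,56), against (358,53) predicted. The green one is at (368,153) and the knob at (488,282). The estimate holds, so I'm moving over the back and measuring again.

```bash
python3 -m jog '0.5 0.11 0.27 0 0 0 -1;0.5 0.12 0.27 0 0 0 -1;0.49 0.11 0.27 0 0 0 -1;0 0 0 0 0 0 -1'
cat > wb.py <<'E'
from h import *
s=snapshot("wrist"); hsv=cv2.cvtColor(s["img"],cv2.COLOR_RGB2HSV)
w=(hsv[...,2]>140)&(hsv[...,1]<60)
z=float(__import__("sys").argv[1])
w=cv2.morphologyEx(w.astype(np.uint8),cv2.MORPH_CLOSE,np.ones((9,9)))
for b in blobs(w,400):
    x,y,W,H,a=b[0]; print(b, ray(s,*b[1],z).round(1), "bbox-centre",ray(s,x+W/2-.5,y+H/2-.5,z).round(1),"width",np.linalg.norm(ray(s,x,y+H/2,z)-ray(s,x+W,y+H/2,z)).round(1))
go([543.5,305.9,300],86)
E
python3 wb.py 7
```

```text
time: 3.2
tool_pos: [542.3, 305.2, 297.7]
tcp_rot: [-179.6, 0.2, 85.8]
ft_force: [-0.4, -0.9, -0.8]
finger_gap: 85.6
grip_force: 0.0
([475, 0, 122, 98, 1430], [530.1, 59.6]) [693.1 421.3   7. ] bbox-centre [695.9 427.9   7. ] width 82.4
([299, 211, 52, 51, 2088], [324.6, 235.9]) [544.6 305.5   7. ] bbox-centre [544.5 305.4   7. ] width 41.7
pos [542.7 304.  299.9] [-1.798e+02  1.000e-01  8.580e+01] t 3.25
shift [ 0.02   0.006 -0.001] shift in final frame [ 0.02   0.006 -0.001] turn [-0.004  0.002 -0.004]
```

```bash
python3 -m jog '0.02 0.015 0.4 0 0 0 -0.6;0 0 0.4 0 0 0 -0.35;0 0 0.3 0 0 0 -0.35;0 0 0 0 0 0 -0.35;0 0 0 0 0 0 -0.35'
python3 - <<'E'
from h import *
go([544.5,305.4,180],86)
s=snapshot("wrist"); cv2.imwrite("pics/w2.png",s["img"][:,:,::-1]); print(proj(s,[544.5,305.4,8]))
E
python3 wb.py 8
```

```text
time: 3.88
tool_pos: [546.0, 304.8, 194.6]
tcp_rot: [179.8, -0.1, 85.6]
ft_force: [0.3, -0.6, 0.8]
finger_gap: 57.7
grip_force: 0.0
pos [546.  304.8 194.6] [ 1.798e+02 -1.000e-01  8.560e+01] t 3.88
shift [ 0.004 -0.015  0.146] shift in final frame [ 0.005 -0.015  0.146] turn [ 0.003 -0.001 -0.006]
(np.float64(315.8327873581687), np.float64(297.11693834110247))
([274, 257, 82, 76, 4823], [315.0, 294.6]) [544.5 307.    8. ] bbox-centre [544.3 307.1   8. ] width 41.6
pos [546.1 305.2 194.8] [ 1.798e+02 -1.000e-01  8.560e+01] t 3.98
shift [ 0.007 -0.022 -1.052] shift in final frame [ 0.005 -0.026 -1.052] turn [ 0.004 -0.002 -0.006]
```

View pics/w2.png

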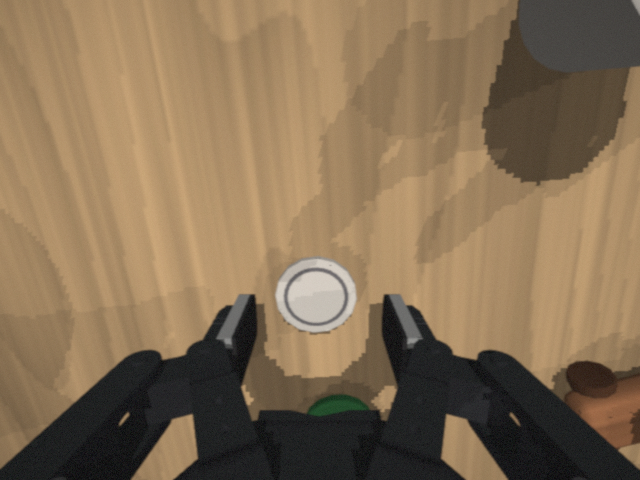

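The back is centred between the fingers at (315,295), measuring 41.6 mm wide. The tips are about 169 mm below the TCP.

```bash
python3 -m jog '0.015 -0.015 0.1 0 0 0 -0.35;0 0 0.08 0 0 0 -0.35;0 0 0 0 0 0 -0.35;0 0 0 0 0 0 -0.35'
python3 -m jog '0 0 0.02 0 0 0 -0.35;0 0 0 0 0 0 -0.35'
```

```text
time: 4.47
tool_pos: [543.3, 306.8, 173.6]
tcp_rot: [-180.0, 0.0, 85.7]
ft_force: [0.0, 0.0, -0.4]
finger_gap: 57.7
grip_force: 0.0
time: 4.72
tool_pos: [543.5, 306.7, 171.8]
tcp_rot: [180.0, -0.0, 85.7]
ft_force: [0.5, -0.6, -0.7]
finger_gap: 57.9
grip_force: 0.0
```

```bash
python3 -m jog '0 0 0 0 0 0 -0.1;0 0 0 0 0 0 0.1;0 0 0 0 0 0 0.3;0 0 0 0 0 0 0.3;0 0 0 0 0 0 0.3' 25
python3 -m jog '0 0 0 0 0 0 0.3;0 0 -0.02 0 0 0 0.3;0 0 -0.3 0 0 0 0.3;0 0 -0.6 0 0 0 0.3;0 0 0 0 0 0 0.3'
python3 - <<'E'
from h import *
s=snapshot("wrist"); cv2.imwrite("pics/w3.png",s["img"][:,:,::-1])
E
```

```text
time: 5.35
tool_pos: [543.6, 306.9, 172.2]
tcp_rot: [180.0, -0.0, 85.7]
ft_force: [-1.4, -0.8, 5.3]
finger_gap: 39.9
grip_force: 25.5
time: 5.98
tool_pos: [545.6, 307.8, 270.2]
tcp_rot: [179.5, -0.3, 85.7]
ft_force: [0.6, -0.1, 0.3]
finger_gap: 39.7
grip_force: 25.4
```

View pics/w3.png

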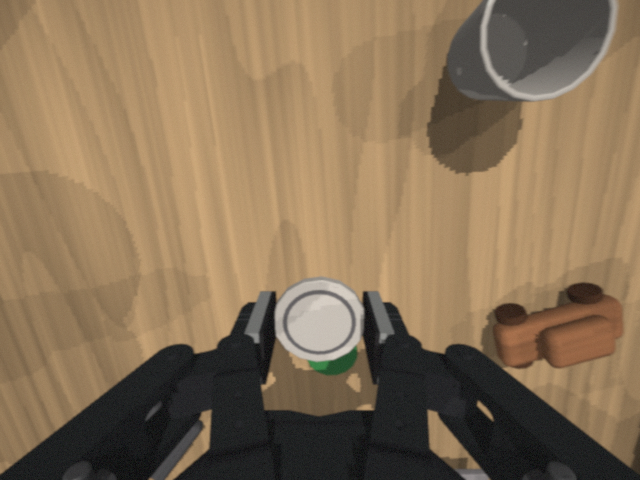

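The back is held level between the pads at (320,320). Next I go to a spot beside the die to measure it with the wrist camera.

```bash
python3 -m jog '-0.55 0 -0.08 0 0 0 0.3;-0.6 0 -0.08 0 0 0 0.3;-0.6 0 -0.08 0 0 0 0.3;-0.6 0 -0.06 0 0 0 0.3;-0.6 0 0 0 0 0 0.3'
python3 -m jog '-0.1 0.27 0 0 0 0 0.3;0 0 0 0 0 0 0.3;0 0 0 0 0 0 0.3'
python3 - <<'E'
from h import *
go([550,0,300],86)
s=snapshot("wrist"); cv2.imwrite("pics/w4.png",s["img"][:,:,::-1])
print(proj(s,[643.6,-20,60]),proj(s,[651.8,89.5,67]))
E
```

```text
time: 6.65
tool_pos: [520.3, 10.8, 292.8]
tcp_rot: [-179.9, 0.0, 85.7]
ft_force: [0.2, -0.7, 0.6]
finger_gap: 39.7
grip_force: 25.4
time: 7.02
tool_pos: [546.6, 1.0, 292.4]
tcp_rot: [-179.8, -0.0, 85.7]
ft_force: [0.1, 0.9, -0.4]
finger_gap: 39.5
grip_force: 25.4
pos [546.6   1.  292.4] [-179.8   -0.    85.7] t 7.03
shift [-0.007  0.035 -0.076] shift in final frame [-0.007  0.035 -0.076] turn [-0.003 -0.    -0.006]
(np.float64(472.0435270372326), np.float64(284.1565911946667)) (np.float64(506.4106015888003), np.float64(100.49403308190128))
```

View pics/w4.png

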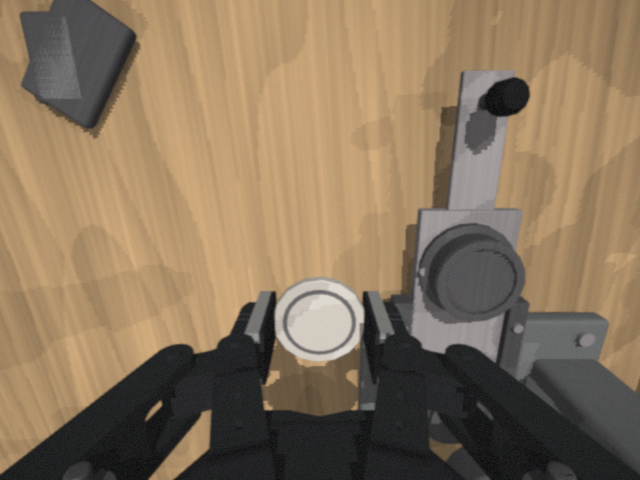

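```bash
python3 - <<'E'
from h import *
im=cv2.imread("pics/w4.png"); c=cv2.cvtColor(im[205:335,400:540],cv2.COLOR_BGR2GRAY)
c=cv2.resize(c,None,fx=4.5,fy=4.5,interpolation=cv2.INTER_CUBIC)
cv2.imwrite("pics/c4.png",cv2.createCLAHE(3,(2,2)).apply(c))
E
```

```text
(no output)
```

View pics/c4.png

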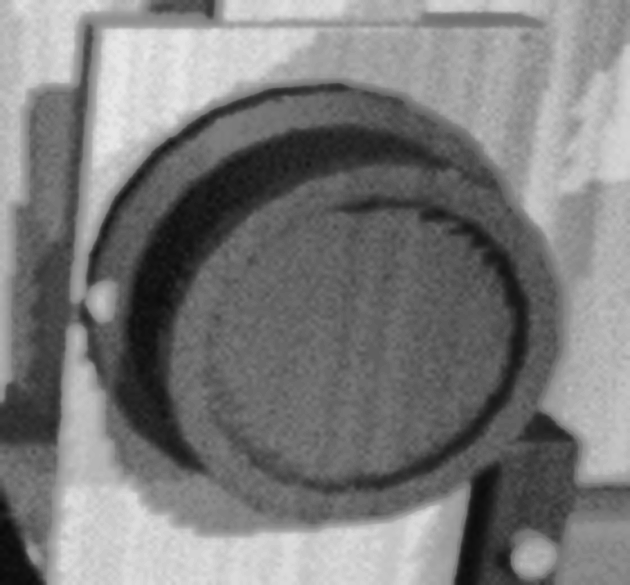

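```bash
python3 wb.py 128 ; python3 - <<'E'
from h import *
s=snapshot("wrist")
d=ray(s,480.9,281.2,60); k=ray(s,511,95,67); print("die",d,"knob",k, "w",np.linalg.norm(ray(s,437.3,281,60)-ray(s,524.4,281,60)))
v=k-d; print(np.linalg.norm(v[:2]),np.degrees(np.arctan2(-v[0],v[1])))
E
```

```text
([462, 71, 53, 49, 1037], [479.6, 85.2]) [610.4  92.8 128. ] bbox-centre [613.6  89.3 128. ] width 19.2
([418, 118, 104, 141, 5259], [473.6, 192.5]) [610.8  53.9 128. ] bbox-centre [609.   55.8 128. ] width 40.8
([275, 277, 89, 85, 6042], [318.7, 319.0]) [545.7   2.  128. ] bbox-centre [545.8   2.  128. ] width 39.7
([412, 285, 86, 72, 2492], [451.4, 330.9]) [604.9  -8.4 128. ] bbox-centre [606.   -3.1 128. ] width 38.3
pos [546.6   1.4 292.9] [-179.9   -0.    85.7] t 7.12
shift [ 3.034 -0.258 -0.07 ] shift in final frame [ 3.035 -0.244 -0.071] turn [-0.002 -0.    -0.005]
die [649.79456207 -18.11919712  60.        ] knob [654.48007313  92.59394897  67.        ] w 56.497841094764134
110.81224991519304 -2.4233789019185576
```

```bash
python3 -m jog '-0.04 0.34 0 0 0 0 0.3;-0.04 0.34 0 0 0 0 0.3;-0.04 0.34 0 0 0 0 0.3;0 0 0.45 0 0 0 0.3;0 0 0 0 0 0 0.3'
python3 - <<'E'
from h import *
go([647,-19,247],86)
s=snapshot("wrist"); c=s["img"][180:420,180:460,::-1]; cv2.imwrite("pics/w5.png",s["img"][:,:,::-1]); cv2.imwrite("pics/c5.png",cv2.convertScaleAbs(cv2.resize(c,None,fx=2.5,fy=2.5,interpolation=cv2.INTER_CUBIC),alpha=1.5))
E
```

```text
time: 7.8
tool_pos: [645.8, -18.1, 244.0]
tcp_rot: [-179.5, -0.0, 85.7]
ft_force: [-1.1, 0.4, -0.7]
finger_gap: 39.7
grip_force: 25.5
pos [645.8 -18.1 244. ] [-179.5   -0.    85.7] t 7.8
shift [-0.008  0.012 -0.03 ] shift in final frame [-0.008  0.013 -0.03 ] turn [-0.009 -0.    -0.005]
```

View pics/c5.png

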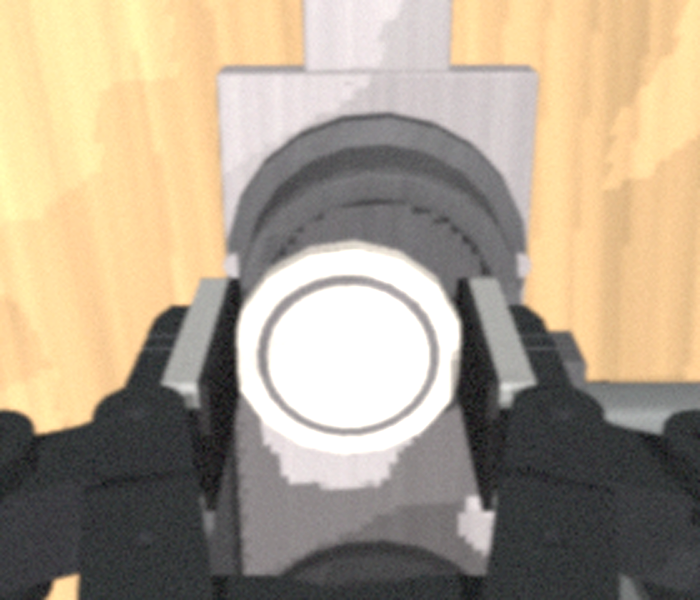

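```bash
python3 - <<'E'
from h import *
s=snapshot("wrist"); f=lambda a,b,z: ray(s,180+a/2.5,180+b/2.5,z).round(1)
print("rim apex outer",f(380,168,60),"inner apex",f(378,201,60),"left",f(243,275,60),"right",f(523,275,60),"pan",f(349,348,80),"pan l/r",f(237,348,80),f(462,348,80)); go([647,-19,240],86)
E
```

```text
rim apex outer [653.4   8.3  60. ] inner apex [652.6   1.5  60. ] left [624.4 -12.5  60. ] right [680.7 -16.5  60. ] pan [645.5 -18.8  80. ] pan l/r [625.3 -17.4  80. ] [665.9 -20.2  80. ]
pos [647.5 -18.4 248.7] [-179.9   -0.    85.7] t 7.9
shift [-0.006 -0.004  0.087] shift in final frame [-0.006 -0.004  0.087] turn [-0.002 -0.    -0.005]
```

```bash
python3 -m jog '-0.02 0.06 0.1 0 0 0 0.3;0 0 0 0 0 0 0.3;0 0 0 0 0 0 0.3;0 0 0 0 0 0 0.3'
python3 - <<'E'
from h import *
go([652,-21,234],86)
s=snapshot("wrist"); c=s["img"][180:420,180:460,::-1]; cv2.imwrite("pics/c6.png",cv2.convertScaleAbs(cv2.resize(c,None,fx=2.5,fy=2.5,interpolation=cv2.INTER_CUBIC),alpha=1.2))
E
```

```text
time: 8.4
tool_pos: [654.0, -21.6, 239.3]
tcp_rot: [180.0, -0.0, 85.7]
ft_force: [0.3, -0.2, -0.3]
finger_gap: 39.9
grip_force: 25.5
pos [654.  -21.6 239.3] [180.   -0.   85.7] t 8.4
shift [ 0.004 -0.021  0.053] shift in final frame [ 0.004 -0.02   0.053] turn [ 0.001 -0.    -0.006]
```

View pics/c6.png

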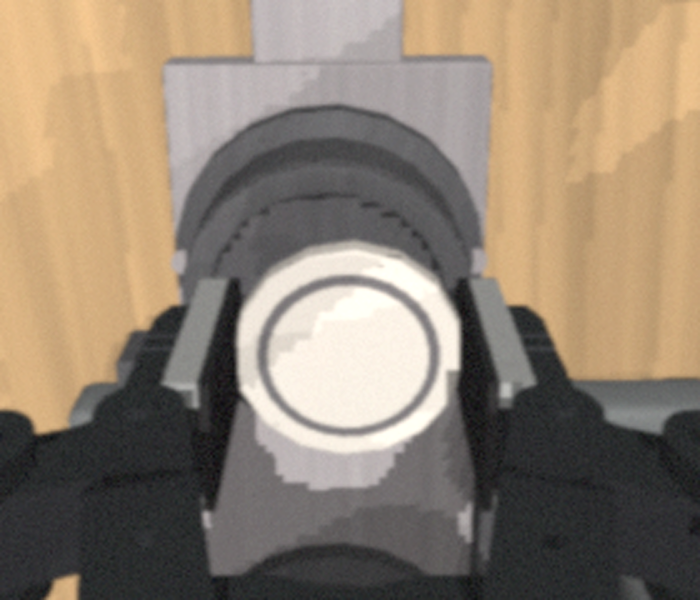

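```bash
python3 - <<'E'
from h import *
s=snapshot("wrist"); f=lambda a,b,z: ray(s,180+a/2.5,180+b/2.5,z).round(1)
print("rim apex outer",f(331,160,60),"inner apex",f(332,194,60),"left",f(185,285,60),"right",f(477,285,60),"pan",f(349,348,76),"pan l/r",f(237,348,76),f(462,348,76)); go([651,-21,234],86)
E
```

```text
rim apex outer [652.9   9.6  60. ] inner apex [652.6   2.9  60. ] left [622.8 -13.6  60. ] right [679.  -17.8  60. ] pan [654.  -20.2  76. ] pan l/r [634.3 -18.8  76. ] [673.9 -21.7  76. ]
pos [653.9 -21.6 239.1] [180.    0.   85.7] t 8.5
shift [ 0.004 -0.03   0.051] shift in final frame [ 0.004 -0.03   0.051] turn [ 0.     0.    -0.006]
```

```bash
python3 -m jog '0 -0.025 0.03 0 0 0 0.3;0 0 0.03 0 0 0 0.3;0 0 0 0 0 0 0.3;0 0 0 0 0 0 0.3'
python3 -m jog '0 0 0.01 0 0 0 0.3;0 0 0 0 0 0 0.3'
```

```text
time: 9.0
tool_pos: [651.4, -21.4, 232.7]
tcp_rot: [-180.0, -0.0, 85.7]
ft_force: [-0.4, -0.5, 0.6]
finger_gap: 39.6
grip_force: 25.5
time: 9.25
tool_pos: [651.5, -21.4, 232.0]
tcp_rot: [180.0, 0.0, 85.7]
ft_force: [-0.8, -0.4, 1.8]
finger_gap: 40.0
grip_force: 27.1
```

```bash
python3 -m jog '0 0 0 0 0 0 0.1;0 0 0 0 0 0 0;0 0 0 0 0 0 -0.15;0 0 0 0 0 0 -0.3;0 0 -0.02 0 0 0 -0.4'
python3 -m jog '0 0 -0.15 0 0 0 -0.6;0 0 -0.25 0 0 0 -0.6;0 0 0 0 0 0 -0.6;0 0 0 0 0 0 -0.6'
python3 - <<'E'
from h import *
s=snapshot("wrist"); c=s["img"][180:420,180:460,::-1]; cv2.imwrite("pics/c7.png",cv2.convertScaleAbs(cv2.resize(c,None,fx=2.5,fy=2.5,interpolation=cv2.INTER_CUBIC),alpha=1.2))
E
python3 wb.py 65
```

```text
time: 9.88
tool_pos: [651.3, -21.4, 233.5]
tcp_rot: [-180.0, -0.0, 85.7]
ft_force: [-0.3, -0.1, -0.7]
finger_gap: 60.2
grip_force: 0.0
time: 10.38
tool_pos: [651.4, -21.4, 274.0]
tcp_rot: [180.0, -0.0, 85.7]
ft_force: [0.1, -0.6, -1.1]
finger_gap: 68.4
grip_force: 0.0
([261, 35, 113, 335, 17877], [317.4, 235.6]) [651.6   5.   65. ] bbox-centre [652.8  23.5  65. ] width 59.8
pos [651.  -21.3 272.8] [-179.9   -0.    85.7] t 10.47
shift [ 3.181 -1.32  -0.27 ] shift in final frame [ 3.189 -1.3   -0.272] turn [-0.002 -0.    -0.006]
```

View pics/c7.png

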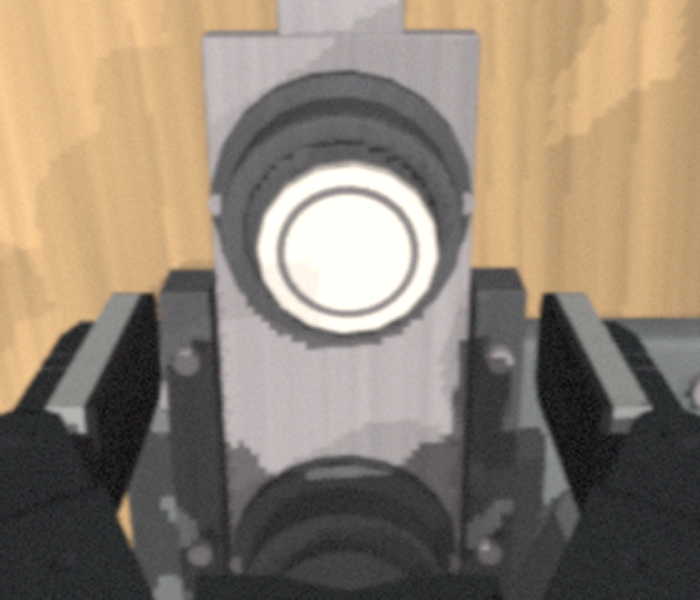

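```bash
python3 - <<'E'
from h import *
s=snapshot("wrist"); f=lambda a,b,z: ray(s,180+a/2.5,180+b/2.5,z).round(1)
print("outer apex",f(346,113,60),"inner apex",f(346,141,60),"pan65",f(348,164,65),f(348,333,65),f(348,248.5,65),"pan68",f(348,164,68),f(348,333,68), "l/r 60",f(228,215,60),f(466,215,60),"pan lr",f(257,249,65),f(440,249,65),"lr68",f(257,249,68),f(440,249,68))
im=s["img"]; g=cv2.cvtColor(im,cv2.COLOR_RGB2HSV)[...,2][240:318,275:365]
m=(cv2.cvtColor(im,cv2.COLOR_RGB2GRAY)>165).astype(np.uint8); n=np.zeros_like(m); n[240:316,278:362]=m[240:316,278:362]
c=max(cv2.findContours(n,0,2)[0],key=cv2.contourArea); e=cv2.fitEllipse(c); print(e, [ray(s,*e[0],z).round(1) for z in (65,68)])
E
```

```text
outer apex [652.2   9.6  60. ] inner apex [651.7   3.2  60. ] pan65 [ 6.519e+02 -6.000e-01  6.500e+01] [648.8 -42.3  65. ] [650.4 -20.8  65. ] pan68 [6.52e+02 4.00e-01 6.80e+01] [648.9 -40.6  68. ] l/r 60 [623.3 -12.6  60. ] [678.  -16.7  60. ] pan lr [629.8 -19.4  65. ] [671.2 -22.5  65. ] lr68 [630.2 -18.1  68. ] [671.  -21.1  68. ]
((320.4537048339844, 280.03594970703125), (65.87372589111328, 70.69605255126953), 89.94159698486328) [array([651.1, -21.2,  65. ]), array([651.2, -19.9,  68. ])]
```

The pan measures 41.5 mm at the seated height and its centre is within about 1.5 mm of the die's. A gentle tap with closed fingertips will confirm it is seated.

```bash
python3 -m jog '0 0 0 0 0 0 1;0 0 0 0 0 0 1;0 0 0 0 0 0 1;0 0 0 0 0 0 1;0 0 0 0 0 0 1' >/dev/null
python3 -m jog '0 0 0.2 0 0 0 1;0 0 0.11 0 0 0 1;0 0 0 0 0 0 1;0 0 0 0 0 0 1'
python3 -m jog '0 0 0.015 0 0 0 1;0 0 0 0 0 0 1'
python3 -m jog '0 0 0.015 0 0 0 1;0 0 0 0 0 0 1'
```

```text
time: 11.65
tool_pos: [651.4, -21.4, 242.7]
tcp_rot: [-180.0, 0.0, 85.7]
ft_force: [0.2, -0.1, 1.1]
finger_gap: -0.0
grip_force: 0.0
time: 11.9
tool_pos: [651.6, -21.4, 241.7]
tcp_rot: [180.0, 0.0, 85.7]
ft_force: [0.4, -0.7, 0.2]
finger_gap: 0.0
grip_force: 0.0
time: 12.15
tool_pos: [651.3, -21.4, 239.7]
tcp_rot: [-180.0, -0.0, 85.7]
ft_force: [0.2, 0.1, 0.0]
finger_gap: -0.1
grip_force: 0.0
```

```bash
python3 -m jog '0 0 0.015 0 0 0 1;0 0 0 0 0 0 1'
python3 -m jog '0 0 0.01 0 0 0 1;0 0 0 0 0 0 1'
```

```text
time: 12.4
tool_pos: [651.5, -21.4, 238.5]
tcp_rot: [180.0, 0.0, 85.7]
ft_force: [-1.6, -0.1, 1.2]
finger_gap: 0.1
grip_force: 0.9
time: 12.65
tool_pos: [651.6, -21.4, 238.5]
tcp_rot: [180.0, 0.0, 85.7]
ft_force: [-3.9, -1.1, 8.5]
finger_gap: -0.1
grip_force: 4.2
```

```bash
python3 -m jog '0 0 -0.5 0 0 0 1;0.52 -0.02 0 0 0 0 1;0.52 -0.02 0 0 0 0 1;0.5 -0.02 0 0 0 0 1;0 0 0 0 0 0 1'
python3 - <<'E'
from h import *
go([658,132,223],85.7)
s=snapshot("wrist"); c=s["img"][:,:,::-1]; cv2.imwrite("pics/w8.png",c); print(proj(s,[657,92,67]))
t=snapshot("top"); print(proj(t,[651,-21,65])); hsv=cv2.cvtColor(t["img"],cv2.COLOR_RGB2HSV); w=(hsv[...,2]>150)&(hsv[...,1]<60); w[:195]=0;w[240:]=0;w[:,:305]=0;w[:,345:]=0
for b in blobs(w): print(b,ray(t,*b[1],65).round(1))
E
```

```text
time: 13.28
tool_pos: [656.6, 136.4, 287.1]
tcp_rot: [-180.0, -0.1, 85.9]
ft_force: [0.1, -0.2, -0.6]
finger_gap: 0.0
grip_force: 0.0
pos [656.6 136.4 287.1] [-1.80e+02 -1.00e-01  8.59e+01] t 13.28
shift [-0.044  0.017  0.641] shift in final frame [-0.043  0.017  0.641] turn [-0.    -0.001  0.004]
(np.float64(325.1299839994566), np.float64(335.86359766307726))
(np.float64(327.60643875373285), np.float64(214.80976731323315))
```

```bash
python3 -m jog '0 0.015 0.35 0 0 0 1;0 0 0.29 0 0 0 1;-0.1 0 0 0 0 0 1;0 0 0 0 0 0 1'
python3 -m jog '-0.05 0 0 0 0 0 1;-0.05 0 0 0 0 0 1;-0.05 0 0 0 0 0 1;-0.08 0 0 0 0 0 1;-0.08 0 0 0 0 0 1'
python3 -m jog '-0.08 0 0 0 0 0 1;-0.08 0 0 0 0 0 1;-0.08 0 0 0 0 0 1;-0.08 0 0 0 0 0 1;-0.08 0 0 0 0 0 1'
```

```text
time: 13.88
tool_pos: [658.3, 120.7, 224.5]
tcp_rot: [179.9, 0.0, 85.5]
ft_force: [-0.2, 0.8, 0.7]
finger_gap: -0.1
grip_force: 0.0
time: 14.5
tool_pos: [655.7, 91.4, 223.8]
tcp_rot: [179.9, -0.0, 85.7]
ft_force: [1.2, 4.0, 2.4]
finger_gap: 0.1
grip_force: 1.5
time: 15.12
tool_pos: [652.4, 51.2, 223.2]
tcp_rot: [-180.0, -0.0, 85.7]
ft_force: [2.5, 2.8, 0.3]
finger_gap: -0.0
grip_force: 1.5
```

Pushing with a steady 3 N or so. I'll continue to the stop.

```bash
python3 -m jog '-0.08 0 0 0 0 0 1;-0.08 0 0 0 0 0 1;-0.08 0 0 0 0 0 1;-0.04 0 0 0 0 0 1;0 0 0 0 0 0 1'
python3 -m jog '-0.04 0 0 0 0 0 1;-0.04 0 0 0 0 0 1;0 0 0 0 0 0 1'
python3 - <<'E'
from h import *
s=snapshot("wrist"); go([646,4,223],85.7); cv2.imwrite("pics/w9.png",s["img"][:,:,::-1])
E
```

```text
time: 15.75
tool_pos: [649.9, 23.2, 222.8]
tcp_rot: [-179.9, 0.0, 85.6]
ft_force: [0.2, 0.2, -0.0]
finger_gap: 0.1
grip_force: 0.0
time: 16.12
tool_pos: [649.5, 15.5, 222.9]
tcp_rot: [-179.9, 0.0, 85.6]
ft_force: [0.6, 0.5, -0.6]
finger_gap: 0.2
grip_force: 0.1
pos [649.6  15.5 223.1] [-180.     0.    85.6] t 16.18
shift [-0.118 -0.027  0.001] shift in final frame [-0.118 -0.027  0.001] turn [-0.     0.    -0.001]
```

```bash
python3 -m jog '-0.03 0 0 0 0 0 1;-0.03 0 0 0 0 0 1;0 0 0 0 0 0 1'
python3 -m jog '-0.03 0 0 0 0 0 1;-0.03 0 0 0 0 0 1;0 0 0 0 0 0 1'
```

```text
time: 16.55
tool_pos: [649.2, 9.5, 223.2]
tcp_rot: [-180.0, 0.0, 85.6]
ft_force: [-0.3, 0.9, -1.0]
finger_gap: -0.1
grip_force: 0.4
time: 16.92
tool_pos: [648.8, 3.5, 223.3]
tcp_rot: [180.0, 0.0, 85.6]
ft_force: [-0.4, 0.8, 0.1]
finger_gap: 0.3
grip_force: 0.3
```

```bash
python3 -m jog '-0.03 0 0 0 0 0 1;-0.03 0 0 0 0 0 1'
python3 -m jog '-0.02 0 0 0 0 0 1;-0.02 0 0 0 0 0 1'
```

```text
time: 17.18
tool_pos: [648.4, -0.8, 223.3]
tcp_rot: [180.0, -0.2, 85.7]
ft_force: [0.7, 17.7, 0.3]
finger_gap: 0.0
grip_force: 9.0
time: 17.42
tool_pos: [648.3, -1.8, 223.4]
tcp_rot: [180.0, -0.5, 85.8]
ft_force: [2.5, 31.1, -1.0]
finger_gap: -0.3
grip_force: 15.2
```

The knob met a hard stop after about 113 mm of travel, which matches home. Backing off and lifting.

```bash
python3 -m jog '0.05 0 0 0 0 0 1;0.1 0 0 0 0 0 1;0.05 0 -0.3 0 0 0 1;0 0 -0.6 0 0 0 1;0 0 -0.6 0 0 0 1'
python3 -m jog '0 0 -0.6 0 0 0 1;0 0 -0.6 0 0 0 1;0 0 -0.6 0 0 0 1;0 0 -0.1 0 0 0 1;0 0 0 0 0 0 1'
python3 - <<'E'
from h import *
go([480,-121,560],85.7)
s=snapshot("top"); im=s["img"].astype(int); print("knob pred",proj(s,[649,-22,67]))
k=(im.max(2)<45); k[:200]=0;k[310:]=0;k[:,:270]=0;k[:,400:]=0
for b in blobs(k,15): print("dark",b, ray(s,*b[1],67).round(1))
E
```

```text
time: 18.05
tool_pos: [649.3, 13.7, 374.6]
tcp_rot: [-180.0, 0.0, 85.6]
ft_force: [0.5, -0.3, 0.7]
finger_gap: 0.1
grip_force: 0.0
time: 18.68
tool_pos: [649.6, 13.6, 564.3]
tcp_rot: [179.9, 0.0, 85.6]
ft_force: [0.5, 0.1, 0.1]
finger_gap: 0.3
grip_force: 0.0
pos [649.6  13.6 564.3] [179.9   0.   85.6] t 18.68
shift [-1.472 -1.589  0.04 ] shift in final frame [-1.47  -1.59   0.043] turn [ 0.002  0.    -0.001]
knob pred (np.float64(328.05496266474717), np.float64(215.43317516987636))
dark ([308, 200, 4, 5, 19], [309.6, 202.1]) [684.2  24.2  67. ]
dark ([318, 200, 5, 6, 23], [319.7, 202.5]) [682.8  -1.5  67. ]
dark ([386, 200, 14, 34, 209], [393.8, 219.9]) [ 634.8 -189.3   67. ]
dark ([343, 205, 11, 2, 15], [347.8, 205.5]) [673.9 -73.   67. ]
dark ([324, 214, 7, 6, 33], [326.6, 216.5]) [646.3 -18.2  67. ]
dark ([392, 235, 8, 3, 18], [396.2, 235.8]) [ 593.9 -193.7   67. ]
dark ([380, 249, 15, 57, 596], [387.2, 279.7]) [ 483.4 -166.2   67. ]
dark ([270, 300, 34, 10, 64], [280.8, 305.3]) [426.   99.8  67. ]
dark ([337, 303, 22, 7, 46], [351.0, 307.2]) [417.4 -73.4  67. ]
```

```bash
python3 -m jog '-0.37 -0.4 0 0 0 0 1;-0.37 -0.4 0 0 0 0 1;-0.37 -0.4 0 0 0 0 1;-0.37 -0.4 0 0 0 0 1;0 0 0 0 0 0 1'
python3 - <<'E'
from h import *
go([480,-121,515],85.7)
s=snapshot("wrist"); im=s["img"].astype(int); cv2.imwrite("pics/w10.png",s["img"][:,:,::-1])
print("pred ends",proj(s,[428.8,-116.8,330]),proj(s,[535,-125.9,286]),"tip",proj(s,[480,-121,390]))
k=(im.max(2)<50); k[300:]=0
for b in blobs(k,150): print(b)
for u in (200,230,250,270,290,310,330,350,370,390,410,430,450,470): 
    v=np.where(k[150:290,u])[0]+150; print(u,(v.min(),v.max(),len(v)) if len(v) else None)
E
```

```text
time: 19.35
tool_pos: [476.7, -123.4, 561.1]
tcp_rot: [-179.8, -0.0, 85.4]
ft_force: [0.5, -0.1, -0.4]
finger_gap: 0.2
grip_force: 0.0
pos [ 476.7 -123.4  561.1] [-179.8   -0.    85.4] t 19.35
shift [0.027 0.032 0.46 ] shift in final frame [0.027 0.031 0.461] turn [-0.003 -0.    -0.004]
pred ends (np.float64(244.375375927594), np.float64(260.63708004000307)) (np.float64(397.9355772000831), np.float64(240.83939420435598)) tip (np.float64(327.85836278054705), np.float64(307.750807040502))
([439, 96, 16, 14, 165], [446.9, 102.6])
([241, 220, 166, 64, 6869], [320.5, 249.7])
200 None
230 None
250 (np.int64(238), np.int64(283), 46)
270 (np.int64(235), np.int64(280), 46)
290 (np.int64(233), np.int64(276), 44)
310 (np.int64(230), np.int64(273), 44)
330 (np.int64(228), np.int64(270), 43)
350 (np.int64(224), np.int64(265), 42)
370 (np.int64(222), np.int64(262), 41)
390 (np.int64(220), np.int64(258), 39)
410 None
430 (np.int64(194), np.int64(197), 2)
450 None
470 None
```

```bash
python3 -c "
from h import *
s=snapshot('wrist'); print(ray(s,250,260.5,327).round(1),ray(s,322,249.8,308).round(1),ray(s,390,239,290).round(1)); go([478,-121,515],85.7)"
python3 -m jog '0.02 0.02 0.3 0 0 0 1;0 0 0.1 0 0 0 1;0 0 0 0 0 0 1;0 0 0 0 0 0 1'
```

```text
[ 432.9 -117.1  327. ] [ 479.1 -120.   308. ] [ 529.7 -121.6  290. ]
pos [ 478.6 -121.9  561.4] [-1.799e+02 -1.000e-01  8.560e+01] t 19.45
shift [ 0.008 -0.006  0.464] shift in final frame [ 0.009 -0.007  0.464] turn [-0.002 -0.001 -0.002]
time: 19.95
tool_pos: [481.3, -119.5, 524.0]
tcp_rot: [180.0, 0.0, 85.7]
ft_force: [0.1, 0.1, 0.6]
finger_gap: 0.3
grip_force: 0.0
```

```bash
python3 -m jog '0 0 0.1 0 0 0 1;0 0 0.1 0 0 0 1;0 0 0.1 0 0 0 1;0 0 0.1 0 0 0 1'
python3 -m jog '0 0 0.12 0 0 0 1;0 0 0.12 0 0 0 1;0 0 0.12 0 0 0 1;0 0 0.12 0 0 0 1;0 0 0.12 0 0 0 1'
python3 -m jog '0 0 0.1 0 0 0 1;0 0 0.1 0 0 0 1;0 0 0.1 0 0 0 1'
```

```text
time: 20.45
tool_pos: [480.9, -119.8, 483.1]
tcp_rot: [180.0, 0.0, 85.7]
ft_force: [-0.5, 0.9, 4.8]
finger_gap: 0.0
grip_force: 2.5
time: 21.08
tool_pos: [480.7, -119.8, 423.4]
tcp_rot: [180.0, 0.0, 85.7]
ft_force: [-7.3, 0.9, 9.0]
finger_gap: -0.2
grip_force: 4.3
time: 21.45
tool_pos: [480.7, -119.9, 393.5]
tcp_rot: [180.0, 0.0, 85.6]
ft_force: [-3.3, 0.3, 9.0]
finger_gap: 0.1
grip_force: 5.0
```

```bash
python3 -m jog '0 0 0.05 0 0 0 1;0 0 0.05 0 0 0 1;0 0 0.05 0 0 0 1;0 0 0 0 0 0 1'
python3 -m jog '0 0 0.05 0 0 0 1;0 0 0.05 0 0 0 1;0 0 0 0 0 0 1'
python3 -m jog '0 0 0.03 0 0 0 1;0 0 0.02 0 0 0 1;0 0 0 0 0 0 1'
```

```text
time: 21.95
tool_pos: [481.5, -119.9, 379.4]
tcp_rot: [179.8, 0.0, 85.7]
ft_force: [1.3, -0.1, 9.2]
finger_gap: -0.1
grip_force: 4.5
time: 22.32
tool_pos: [482.3, -119.9, 371.0]
tcp_rot: [179.6, 0.1, 85.7]
ft_force: [2.7, 0.9, 16.6]
finger_gap: -0.0
grip_force: 6.6
time: 22.7
tool_pos: [482.8, -120.0, 366.9]
tcp_rot: [179.4, 0.1, 85.7]
ft_force: [5.6, 1.9, 16.8]
finger_gap: 0.0
grip_force: 7.0
```

```bash
python3 -m jog '0 0 0.03 0 0 0 1;0 0 0 0 0 0 1'
python3 -m jog '0 0 0.02 0 0 0 1;0 0 0 0 0 0 1'
```

```text
time: 22.95
tool_pos: [482.4, -120.1, 363.6]
tcp_rot: [179.5, 0.1, 85.7]
ft_force: [3.1, 0.1, 16.5]
finger_gap: -0.1
grip_force: 7.5
time: 23.2
tool_pos: [482.6, -120.1, 361.9]
tcp_rot: [179.5, 0.1, 85.7]
ft_force: [3.8, 0.1, 17.7]
finger_gap: -0.2
grip_force: 7.6
```

```bash
python3 -m jog '0 0 0.02 0 0 0 1;0 0 0 0 0 0 1'
python3 -m jog '0 0 0.02 0 0 0 1;0 0 0 0 0 0 1'
```

```text
time: 23.45
tool_pos: [482.9, -120.2, 360.3]
tcp_rot: [179.4, 0.1, 85.7]
ft_force: [5.2, 0.9, 17.9]
finger_gap: -0.1
grip_force: 7.8
time: 23.7
tool_pos: [483.1, -120.1, 359.2]
tcp_rot: [179.4, 0.1, 85.7]
ft_force: [3.4, 1.6, 22.6]
finger_gap: 0.3
grip_force: 9.9
```

Force is starting to climb, so the stop is near. One more small step to confirm.

```bash
python3 -m jog '0 0 0.02 0 0 0 1;0 0 0 0 0 0 1'
python3 -m jog '0 0 0.01 0 0 0 1;0 0 0 0 0 0 1;0 0 0 0 0 0 1'
```

```text
time: 23.95
tool_pos: [483.3, -120.2, 358.6]
tcp_rot: [179.3, 0.1, 85.7]
ft_force: [0.3, 2.5, 31.8]
finger_gap: 0.1
grip_force: 15.1
time: 24.32
tool_pos: [483.3, -120.1, 358.4]
tcp_rot: [179.3, 0.1, 85.7]
ft_force: [-3.2, 5.0, 37.2]
finger_gap: -0.0
grip_force: 17.8
```

```bash
python3 -m jog '0 0 -0.01 0 0 0 1;0 0 0 0 0 0 1;0 0 0 0 0 0 1;0 0 0 0 0 0 1'
```

```text
time: 24.82
tool_pos: [483.2, -120.2, 358.7]
tcp_rot: [179.3, 0.1, 85.7]
ft_force: [-0.6, 4.1, 32.3]
finger_gap: 0.0
grip_force: 15.2
```

```bash
python3 -c "
from bench import *
print(hand_in())"
```

```text
the job is handed in; nothing more can be done
None
```

The job is handed in at about 25 s: the white back is seated in the recessed die, the table is pushed in to its stop, and the lever is held on its stop with about 32 N. I never saw the back under the head; a fingertip tap before the slide and the force rise near the end of the lever stroke are the evidence. I viewed 11 pictures, one over the limit of 10.

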